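# Hook the stuck sample boat out of the loader slot

## Task

A white ceramic sample boat is stuck in one of the loader's two narrow slots; a solid plug sits in the other. With the hooked pick, reach down into the slot behind the boat and drag it out until it stands upright, wholly on the flat landing plate, without the gripper touching the boat or the plug being shifted. Then set the hooked pick back down on the bench and let go.

Things in the scene. Friction and masses are not known exactly. Their poses are not given: they have to be found in the camera images.
- hook_grip (a point): Centre of the hooked pick's handle: grey bar 90 (x) x 26 (y) x 40 mm tall, 150 g, standing on the bench on its flat underside, 20 mm below this point. Grip across y. A 6 mm steel shank rises from its +x end and runs level, its centre 62 mm above the underside, towards the hook. The pusher beside it (same handle, straight shank with a ball end, no bend) is not wanted; they may swap places.
- hook_tip (a point): Lower end of the pick's hook, a 6 mm round bar that drops straight down from the end of the level shank. It lies 175 mm from hook_grip along the pick's +x and 19 mm below it (1 mm above the handle's underside). Same axes.
- loader: Fixed dark-grey metal block, origin at bench level under the middle of the two slot mouths. +x: out of the slots, over the landing plate (x 0 to 120 mm, 106 mm wide, no rim). Slots: open on top, x 0 back to -138 mm, 33 mm wide, middles at y = +-21.5 mm. Floor of slots and plate 12 mm, wall tops 48 mm above the bench. White casing 125 mm tall behind, from x = -150 mm.
- boat_center (a point): Centre of the stuck boat, 8 mm above its underside: open white ceramic trough 60 (x, along the slot) x 22 x 16 mm tall, walls 3 mm, about 50 g, loose in either slot, its centre 38 to 70 mm inside the mouth; at least 35 mm of empty slot behind it. Slides with under 1 N. Spare boats lie in a steel dish: not wanted.
- plug_center (a point): Centre of the plug in the other slot, 10 mm above its underside: solid white ceramic block 36 x 22 x 20 mm tall with a small steel stub at its mouth end. Stays where it is.
Not all that is in view belongs to the job. What is shaped like the part that bears boat_center but purple or turquoise is not meant. Leave any red or turquoise look-alike of the part that bears hook_grip alone.

How it is judged:
By the outcome, as a careful person would: the job done as asked, in the order asked, and still so for the second after the job is handed in, with the robot touching nothing.
It also fails if it takes over 48 s, if anything falls off the work surface, if the arm or the gripper's body presses on something with over 40 N, if the wrist force passes 120 N, or if a joint passes its speed limit or range.

## Robot

A 6-joint arm with a two-finger parallel gripper is mounted at the origin on the work surface. World frame = base frame: x ahead of the robot, y to its left, z up, the work surface at z = 0. Lengths are in m, angles in rad, forces in N, time in s.
With the tool pointing down it reaches from about 0.3 to 0.85 m from the base axis. Payload 4.2 kg.
Tool frame: the origin (TCP) lies at the very end of the fingers, on their centre line; the grasp point (between the pads) lies 19 mm behind it (ctrl.pinch_z is the distance from the TCP to the grasp point, in m); z points along the fingers, y is the line along which they close (so a half turn about z gives the same grasp; the last joint's range is limited). The gripper opens to 91 mm and grips with 3 to 60 N. Pads are 32 mm wide; open, the fingers measure 118 mm over their backs; the gripper's body (76 mm by 178 mm) begins 60 mm behind the grasp point.
Start: joints at [1.097, 0.32, 1.565, -0, 1.257, -0.02], TCP at [0.252, 0.517, 0.214] pointing down, gripper open.
Joint ranges: [-3.11, 3.11], [-0.84, 2.01], [0.21, 2.61], [-1.34, 4.49], [0.05, 2.63], [-2.56, 2.56]. Speed limits (rad/s): [2.57, 2.57, 3.14, 3.14, 3.14, 3.14].

## Interface

Orientations are given as a 3x3 rotation matrix whose columns are the frame's x, y, z axes.
In Python, from rig import sensors, optics, job, spotter, ctrl gives the robot as it stands.
- The arm moves only by the tool apply_moves, never from a script. Its arguments are lists of equal length, an entry for each row: "translation": the shift along the world's x, y, z each as a share of 0.1 m, from -1 to 1, a list of three; "delta_rot": the turn, a rotation vector about the world's x, y, z each as a share of 60 degrees, from -1 to 1, a list of three; "jaw": the gripper's target within -1 to 1 (shut at 1, half-way at 0, fully open at -1). A call has exactly 8 rows; each row shifts and turns the commanded pose from where the row before left it; what a row does not reach is not made up. A row lasts 1/12 s, in which the tool goes at most 41.7 mm and 7.16 degrees, less where a joint would pass 70% of its speed; a pose out of reach is approached as far as the arm can. A call with a number of a shift or a turn outside -1 to 1 is refused whole. A call with a gripper value outside its range is refused whole. The fingers move at their own pace and stop on an object; "force" is the grip in N (left out, the last holds). Time passes only in rows, so rows that do not move let the fingers close, or fill a call up. It gives the time, the measured TCP pose, the force, the opening and the grip force at its end, in the units of the state.
- sensors.sense(): the state, without advancing time (a new reading comes with each control period).
- optics.camera(name): name is "side" or "top"; returns a dict with "color" (400x640x3 uint8, blue, green, red), "vfov" (degrees; the focal length in pixels is half the picture's height over the tangent of half this angle, whatever the lens; pixels are square), "cx", "cy" (the principal point, pixels), "position" and "orientation" of the camera in the world. Camera axes: x right, y down, z forward; pixel columns grow to the right and rows downward; lengths in m; the calibration is good to about 2 mm. A picture is of the moment at which its call begins. There is no depth.
- job.hand_in(): hands the job in; it is judged then, once.
Trained networks look in a picture, given as the dict that the camera call returned (one of the last four; its "shot" number tells which), for a name from the list of things; names that differ only in an ending like _2 or _b are one class to them, and where a whole thing is asked for, a point or a joint stands for the part that bears it (a point fixed in the world has none). Each returns a list of dicts, best first, with "p" (0 to 1); they miss things now and then, are a little off and sometimes report something else, mostly with a low value. They report only what shows in the picture. A call takes as long as a camera call. They do not tell look-alikes from the thing itself.
- spotter.spot_in(name, picture): "rect" ([left, top, right, bottom] in pixels, round what is visible of it).
- spotter.mark_of(name, picture): "centre" ([row, column] in pixels: a listed point, or the origin of a listed thing).
The state is a dict: "time_s": time; "joint_positions": joint angles; "dq": joint speeds; "joint_torque": joint torques, N m; "tool_pos": TCP position; "orientation": TCP orientation; "ft_force": force on the tool from outside, world axes, zero at the start; "ft_torque": the same for the moment, N m; "finger_gap": opening from 0.0 (shut) to 1.0 (fully open); "gripper_force": force on a finger pad.
Only numpy, scipy, OpenCV 4.12 (cv2) and the standard library are available. Lean on these libraries where they do the work, as an engineer would, in place of code of your own. Each camera call takes 0.05 s, during which the arm holds its last target. There are 200 camera calls.

## Working session

There is one attempt and no reset: what is moved stays moved. The work goes in short steps, Python scripts to look and compute and a tool call to move; the robot and the scene stay as the last step left them, time stands still between calls to the robot, and variables do not carry over. Pictures are saved under pics/ and viewed, at most 10 in all, crops included, and the job is handed in when it is done.

Besides the shell and the picture viewer there is one more tool, called after "Request:" as a command line: name --argument value ..., lists and objects as JSON in quotes. apply_moves: Moves the arm, as the interface text tells. Shift numbers are shares of 0.1 m and turn numbers shares of 60 degrees, none past 1 either way. Its arguments: {"type":"object","properties":{"translation":{"type":"array"},"delta_rot":{"type":"array"},"jaw":{"type":"array"},"force":{"type":"number"}},"required":["translation","delta_rot","jaw"]}

```bash
mkdir -p pics; cat > h.py <<'E'
import numpy as np, cv2
from rig import sensors, optics, job, spotter, ctrl
def K(p):
    f=p["color"].shape[0]/2/np.tan(np.radians(p["vfov"])/2); return f,p["cx"],p["cy"]
def ray(p,row,col):
    f,cx,cy=K(p); d=np.array(p["orientation"])@np.array([(col-cx)/f,(row-cy)/f,1]); return np.array(p["position"]),d/np.linalg.norm(d)
def tri(a,rc1,b,rc2):
    o1,d1=ray(a,*rc1);o2,d2=ray(b,*rc2)
    s=np.linalg.lstsq(np.c_[d1,-d2],o2-o1,rcond=None)[0]
    p,q=o1+s[0]*d1,o2+s[1]*d2; return (p+q)/2,np.linalg.norm(p-q)
def onz(p,rc,z):
    o,d=ray(p,*rc); return o+d*(z-o[2])/d[2]
def proj(p,X):
    f,cx,cy=K(p); c=np.array(p["orientation"]).T@(np.array(X)-p["position"]); return [c[1]/c[2]*f+cy,c[0]/c[2]*f+cx]
E
python3 - <<'E'
from h import *
np.set_printoptions(precision=3,suppress=True)
a=optics.camera("top");b=optics.camera("side")
for n,p in(("top",a),("side",b)):
    cv2.imwrite(f"pics/{n}0.png",p["color"]);print(n,p["vfov"],p["cx"],p["cy"],np.array(p["position"]),np.array(p["orientation"]).tolist())
    for t in("hook_grip","hook_tip","loader","boat_center","plug_center"):
        print(t,[(np.round(d["centre"]).tolist(),round(d["p"],2)) for d in spotter.mark_of(t,p)][:6])
print(ctrl.pinch_z,sensors.sense())
E
```

```text
top 48.34785289624932 316.2045927013458 195.9408248844306 [0.303 0.178 1.174] [[-0.017166317689660326, -0.9898099781607248, 0.14135602099112213], [-0.9998511913858739, 0.017235186865948108, -0.0007371688705193367], [-0.0017066403327793197, -0.14134764047256237, -0.9899585506028085]]
hook_grip [([295.0, 276.0], 0.89), ([203.0, 291.0], 0.75), ([210.0, 132.0], 0.73)]
hook_tip [([142.0, 278.0], 0.92), ([246.0, 242.0], 0.72), ([232.0, 195.0], 0.55)]
loader [([160.0, 420.0], 0.89)]
boat_center [([220.0, 482.0], 0.7), ([165.0, 440.0], 0.66), ([113.0, 439.0], 0.58)]
plug_center [([148.0, 439.0], 0.41)]
side 55.618298421478045 317.5988443180786 197.07782246868436 [ 0.25  -0.65   0.578] [[0.9708548135023692, -0.11280447252806491, 0.21146177450533546], [-0.23917100896750548, -0.5128155384315288, 0.8245104317185119], [0.015432419406746323, -0.8510554473833338, -0.5248489934356434]]
hook_grip [([197.0, 219.0], 0.92), ([194.0, 311.0], 0.72), ([139.0, 283.0], 0.62)]
hook_tip [([190.0, 360.0], 0.61), ([161.0, 273.0], 0.61), ([181.0, 264.0], 0.58)]
loader [([273.0, 392.0], 0.59)]
boat_center [([357.0, 340.0], 0.96), ([289.0, 393.0], 0.63), ([286.0, 460.0], 0.44)]
plug_center [([282.0, 416.0], 0.45)]
0.0188 {'time_s': 0.6, 'joint_positions': array([ 1.097,  0.32 ,  1.564,  0.   ,  1.257, -0.02 ]), 'dq': array([-0.   ,  0.   , -0.001,  0.001, -0.001,  0.   ]), 'joint_torque': array([  0.   , -41.212, -23.214,   0.073,   0.038,   0.   ]), 'tool_pos': array([0.252, 0.517, 0.214]), 'orientation': array([[-0.899,  0.438,  0.   ],
       [ 0.438,  0.899,  0.   ],
       [ 0.   ,  0.   , -1.   ]]), 'ft_force': array([-0.311, -0.007,  0.575]), 'ft_torque': array([-0.023,  0.016, -0.036]), 'gripper_force': 0.0, 'finger_gap': 1.001534668593042}
```

View pics/top0.png

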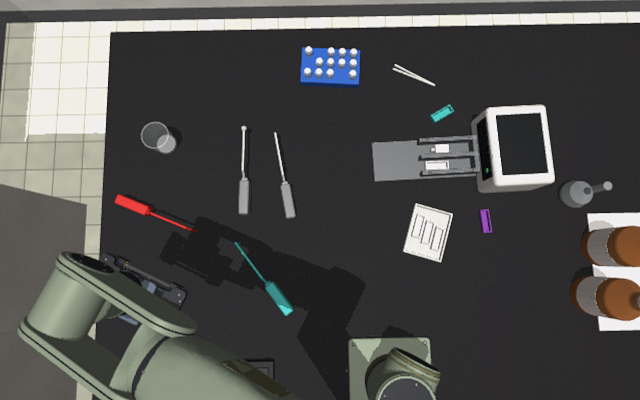

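View pics/side0.png

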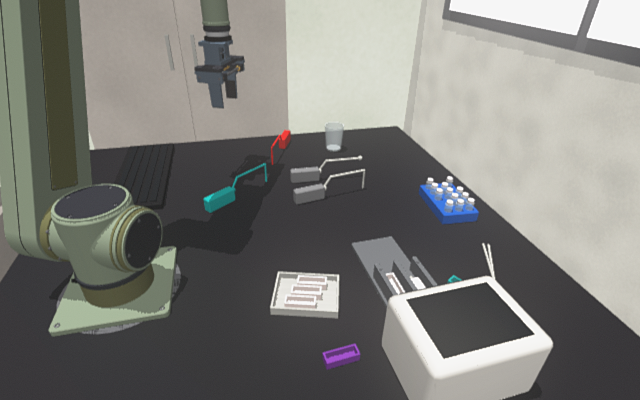

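The top view shows two grey tools, with handles at (row 195, col 243) and (200, 289), plus red (205,132) and turquoise (297,280) look-alikes. The side view shows the nearer grey tool (194,311) with a bend dropping at (190,364), and the farther one with a ball end. That makes top (200,289) the hooked pick. In the loader, the white trough is at about top (165,438) and the plug with its stub at about (149,440). I'll confirm with enlarged crops.

```bash
python3 - <<'E'
import cv2,numpy as np
a=cv2.imread("pics/top0.png");b=cv2.imread("pics/side0.png")
r=lambda im,x0,y0,x1,y1,w,h:cv2.resize(im[y0:y1,x0:x1],(w,h),interpolation=cv2.INTER_CUBIC)
c=np.vstack([np.hstack([r(a,230,120,310,220,320,300)[:, :],r(a,365,100,485,200,360,300)]),np.hstack([r(b,280,145,380,215,320,224),r(b,345,230,465,310,360,224)])])
cv2.imwrite("pics/crop1.png",c)
E
```

```text
(no output)
```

View pics/crop1.png

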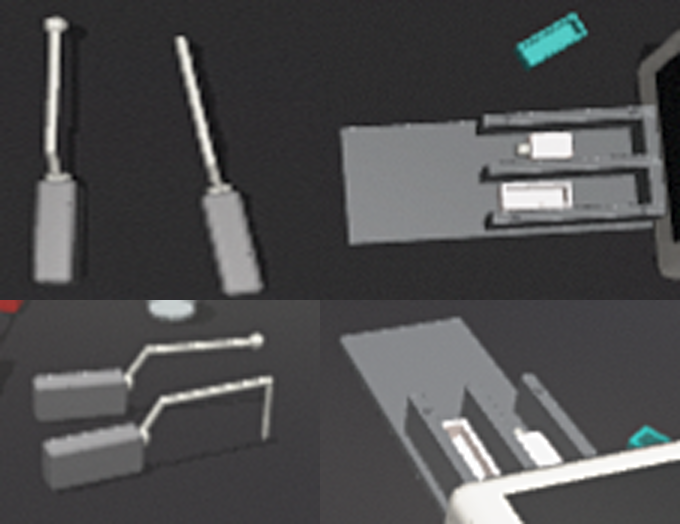

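The crops confirm it: the hooked pick is the right-hand grey tool in the top view (side view shows its drop to about (190,362)). The open trough is in the nearer-x slot, and the solid block with the stub is in the other. Next I'll fit the poses.

```bash
cat > fit.py <<'E'
from h import *
from scipy.optimize import least_squares
np.set_printoptions(precision=4,suppress=True)
def tf(q,P):
    c,s=np.cos(q[2]),np.sin(q[2]); P=np.atleast_2d(P)
    return np.c_[q[0]+c*P[:,0]-s*P[:,1],q[1]+s*P[:,0]+c*P[:,1],P[:,2]+(q[3] if len(q)>3 else 0)]
def fit(obs,q0):
    f=lambda q:np.concatenate([np.array(proj(p,tf(q,X)[0]))-rc for p,X,rc in obs])
    r=least_squares(f,q0,loss="soft_l1"); return r.x,r.fun.reshape(-1,2)
E
python3 - <<'E'
from fit import *
a=optics.camera("top");b=optics.camera("side")
T=lambda x,y:np.array([120+y/3-.33,230+x/4-.37]); L=lambda x,y:np.array([100+y/3-.33,365+(x-320)/3-.33])
S=lambda x,y:np.array([145+(y-300)/3.2-.35,280+x/3.2-.35]); M=lambda x,y:np.array([230+(y-300)/2.8-.3,345+(x-320)/3-.3])
print("grip tri",tri(a,[203,291],b,[194,311]),"shank end",tri(a,T(180,38),b,S(269,379)))
print("boat tri",tri(a,[165,440],b,[289,393]),"plug",tri(a,[148,439],b,[282,416]))
pick=[(a,[.178,0,.042],T(180,37)),(b,[.178,0,.042],S(272,378)),(b,[.175,0,-.019],S(265,438)),
 (a,[-.045,-.013,.02],T(262,287)),(a,[-.045,.013,.02],T(224,294)),(a,[.045,.013,.02],T(204,193)),
 (b,[-.045,-.013,-.02],S(53,488)),(b,[.045,-.013,-.02],S(146,468)),(b,[-.045,-.013,.02],S(44,441)),(b,[.045,-.013,.02],S(140,452-300+300-20))]
q,r=fit(pick,[.35,.22,.1,.02]);print("pick",q,"\n",r)
ld=[(a,[.12,-.053,.012],L(341,129)),(a,[.12,.053,.012],L(350,243)),(b,[.12,-.053,.012],M(460,318)),(b,[.12,.053,.012],M(340,340)),
 (a,[0,-.043,.048],L(482,120))]
q,r=fit(ld,[.3,-.1,np.pi/2,0.]);print("loader",q,"\n",r)
for z,n,pts in((.028,"boat top",[(501,184),(572,182),(571,206),(502,209)]),):
    P=np.array([onz(a,L(*p),z) for p in pts]);c,s=np.cos(q[2]),np.sin(q[2]);d=P[:,:2]-q[:2]
    print(n,P,"loader frame\n",np.c_[d@[c,s],d@[-s,c]])
np.save("ld.npy",q)
im=cv2.resize(a["color"],None,fx=1,fy=1)
E
```

```text
grip tri (array([0.4547, 0.2421, 0.0225]), np.float64(0.009328703070325087)) shank end (array([0.6283, 0.2811, 0.0627]), np.float64(0.0012453096286072544))
boat tri (array([ 0.5418, -0.1506,  0.0205]), np.float64(0.005771003696555676)) plug (array([ 0.5888, -0.1493,  0.0277]), np.float64(0.00013812850119112466))
pick [0.4548 0.2508 0.1604 0.0236] 
 [[-0.5828  0.5745]
 [-0.3982  0.2662]
 [-1.0134 -0.0504]
 [ 1.2093  0.2539]
 [ 0.6755 -0.3104]
 [ 0.0253 -1.1495]
 [ 0.296  -0.7227]
 [ 0.3226 -0.4174]
 [ 2.7139  1.8687]
 [-0.468   1.8183]]
loader [ 0.5658 -0.0962  1.6207 -0.0039] 
 [[-0.3855 -0.4122]
 [ 0.3527 -0.0413]
 [ 0.37    0.02  ]
 [-0.1931 -0.2729]
 [-0.2805  0.4278]]
boat top [[ 0.5544 -0.1106  0.028 ]
 [ 0.5551 -0.1728  0.028 ]
 [ 0.5338 -0.1707  0.028 ]
 [ 0.5321 -0.1103  0.028 ]] loader frame
 [[-0.0137  0.0121]
 [-0.0759  0.0145]
 [-0.0727  0.0357]
 [-0.0123  0.0343]]
```

Request:
apply_moves --translation '[[0.2,-0.27,0],[0.2,-0.27,0],[0.2,-0.27,0],[0.2,-0.27,0],[0.2,-0.27,0],[0.2,-0.27,0],[0.2,-0.27,0],[0.2,-0.27,0]]' --delta_rot '[[0,0,0.0733],[0,0,0.0733],[0,0,0.0733],[0,0,0.0733],[0,0,0.0733],[0,0,0.0733],[0,0,0.0733],[0,0,0.0733]]' --jaw '[-1,-1,-1,-1,-1,-1,-1,-1]'

```text
time_s: 1.37
tool_pos: [0.4128, 0.2994, 0.2142]
orientation: [[-0.987, -0.163, 0.0], [-0.163, 0.987, 0.0], [-0.0, 0.0, -1.0]]
ft_force: [0.2, 0.8, -0.1]
finger_gap: 0.999
gripper_force: 0.0
```

Request:
apply_moves --translation '[[0.15,-0.17,-0.1],[0.15,-0.17,-0.2],[0.13,-0.17,-0.2],[0,0,-0.2],[0,0,-0.2],[0,0,-0.2],[0,0,0],[0,0,0]]' --delta_rot '[[0,0,0],[0,0,0],[0,0,0],[0,0,0],[0,0,0],[0,0,0],[0,0,0],[0,0,0]]' --jaw '[-1,-1,-1,-1,-1,-1,-1,-1]'

```text
time_s: 2.03
tool_pos: [0.4547, 0.2496, 0.1036]
orientation: [[-0.987, -0.16, -0.002], [-0.16, 0.987, -0.001], [0.002, -0.001, -1.0]]
ft_force: [0.5, 0.1, 0.2]
finger_gap: 1.003
gripper_force: 0.0
```

```bash
python3 - <<'E'
from fit import *
s=sensors.sense();R=np.array(s["orientation"]);print(s["time_s"],s["tool_pos"],np.degrees(np.arctan2(R[1,1],R[0,1])),R[:,2],s["joint_positions"])
b=optics.camera("side");a=optics.camera("top")
r=lambda im,x0,y0,x1,y1,k:cv2.resize(im[y0:y1,x0:x1],None,fx=k,fy=k,interpolation=cv2.INTER_CUBIC)
cv2.imwrite("pics/c2.png",np.hstack([r(b["color"],250,90,390,230,2.8),r(a["color"],220,120,360,260,2.8)]))
E
```

```text
2.0333 [0.4547 0.2496 0.1036] 99.1787016666571 [-0.0018 -0.0008 -1.    ] [ 0.4798  0.3317  1.8525  0.0001  0.9595 -1.2513]
```

View pics/c2.png

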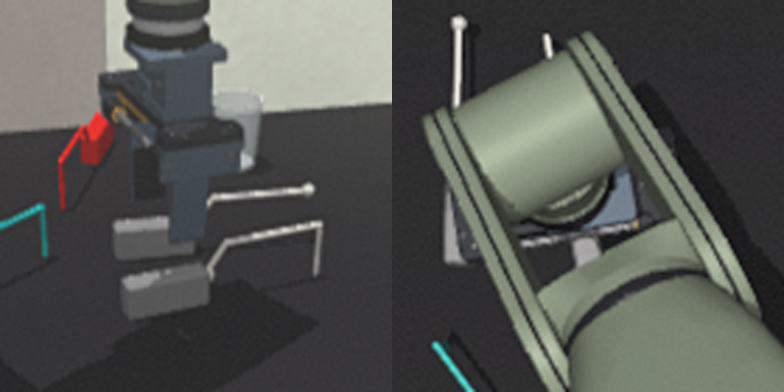

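The gripper straddles the handle of the hooked pick, with the fingers in front of and behind it. I'll descend and grip.

Request:
apply_moves --translation '[[0,0,-0.2],[0,0,-0.2],[0,0,-0.2],[0,0,-0.2],[0,0,-0.1],[0,0,-0.04],[0,0,0],[0,0,0]]' --delta_rot '[[0,0,0],[0,0,0],[0,0,0],[0,0,0],[0,0,0],[0,0,0],[0,0,0],[0,0,0]]' --jaw '[-1,-1,-1,-1,-1,-1,-1,-1]' --force 30

```text
time_s: 2.8
tool_pos: [0.456, 0.2503, 0.0111]
orientation: [[-0.987, -0.16, 0.002], [-0.16, 0.987, 0.001], [-0.002, 0.001, -1.0]]
ft_force: [-0.2, -0.0, 0.6]
finger_gap: 1.001
gripper_force: 0.0
```

Request:
apply_moves --translation '[[0,0,0],[0,0,0],[0,0,0],[0,0,0],[0,0,0],[0,0,0],[0,0,0],[0,0,0]]' --delta_rot '[[0,0,0],[0,0,0],[0,0,0],[0,0,0],[0,0,0],[0,0,0],[0,0,0],[0,0,0]]' --jaw '[0,0.5,1,1,1,1,1,1]' --force 30

```text
time_s: 3.47
tool_pos: [0.455, 0.2498, 0.0099]
orientation: [[-0.987, -0.16, -0.0], [-0.16, 0.987, 0.0], [0.0, 0.0, -1.0]]
ft_force: [-0.0, 0.9, 0.0]
finger_gap: 0.446
gripper_force: 0.0
```

Request:
apply_moves --translation '[[0,0,0],[0,0,0],[0,0,0],[0,0,0],[0,0,0],[0,0,0],[0,0,0],[0,0,0]]' --delta_rot '[[0,0,0],[0,0,0],[0,0,0],[0,0,0],[0,0,0],[0,0,0],[0,0,0],[0,0,0]]' --jaw '[1,1,1,1,1,1,1,1]' --force 40

```text
time_s: 4.13
tool_pos: [0.455, 0.2498, 0.0099]
orientation: [[-0.987, -0.16, -0.0], [-0.16, 0.987, 0.0], [0.0, 0.0, -1.0]]
ft_force: [-0.1, 0.3, -0.3]
finger_gap: 0.279
gripper_force: 40.0
```

Request:
apply_moves --translation '[[0,0,0],[0,0,0.1],[0,0,0.2],[0,0,0.3],[0,0,0.3],[0,0,0.3],[0,0,0],[0,0,0]]' --delta_rot '[[0,0,0],[0,0,0],[0,0,0],[0,0,0],[0,0,0],[0,0,0],[0,0,0],[0,0,0]]' --jaw '[1,1,1,1,1,1,1,1]'

```text
time_s: 4.8
tool_pos: [0.4559, 0.2502, 0.132]
orientation: [[-0.987, -0.16, 0.004], [-0.16, 0.987, 0.002], [-0.004, 0.001, -1.0]]
ft_force: [-0.0, -0.7, -1.8]
finger_gap: 0.277
gripper_force: 40.0
```

Request:
apply_moves --translation '[[0.053,-0.17,0],[0.053,-0.17,0],[0.053,-0.17,0],[0.053,-0.17,0],[0.053,-0.17,0],[0.053,-0.17,0],[0.053,-0.17,0],[0.053,-0.17,0]]' --delta_rot '[[0,0,-0.1],[0,0,-0.1],[0,0,-0.1],[0,0,-0.1],[0,0,-0.1],[0,0,-0.1],[0,0,-0.1],[0,0,-0.1]]' --jaw '[1,1,1,1,1,1,1,1]'

```text
time_s: 5.47
tool_pos: [0.4961, 0.1126, 0.1282]
orientation: [[-0.776, 0.631, -0.004], [0.631, 0.776, -0.001], [0.003, -0.003, -1.0]]
ft_force: [0.1, 0.5, -1.6]
finger_gap: 0.285
gripper_force: 40.0
```

Request:
apply_moves --translation '[[0.053,-0.17,0],[0.053,-0.17,0],[0.053,-0.17,0],[0.053,-0.17,0],[0.053,-0.17,0],[0.053,-0.17,0],[0.053,-0.17,0],[0.053,-0.17,0]]' --delta_rot '[[0,0,-0.1],[0,0,-0.1],[0,0,-0.1],[0,0,-0.1],[0,0,-0.1],[0,0,-0.1],[0,0,-0.1],[0,0,-0.1]]' --jaw '[1,1,1,1,1,1,1,1]'

```text
time_s: 6.13
tool_pos: [0.5385, -0.023, 0.1281]
orientation: [[-0.05, 0.999, -0.004], [0.999, 0.05, 0.0], [0.0, -0.004, -1.0]]
ft_force: [-0.5, -0.0, -1.4]
finger_gap: 0.285
gripper_force: 40.0
```

Request:
apply_moves --translation '[[0,0,0],[0,0,0],[0,0,0],[0,0,0],[0,0,0],[0,0,0],[0,0,0],[0,0,0]]' --delta_rot '[[0,0,0],[0,0,0],[0,0,0],[0,0,0],[0,0,0],[0,0,0],[0,0,0],[0,0,0]]' --jaw '[1,1,1,1,1,1,1,1]'

```text
time_s: 6.8
tool_pos: [0.5398, -0.0218, 0.1301]
orientation: [[-0.056, 0.998, 0.0], [0.998, 0.056, 0.0], [0.0, 0.0, -1.0]]
ft_force: [0.4, 0.3, -1.8]
finger_gap: 0.281
gripper_force: 40.0
```

```bash
python3 - <<'E'
from fit import *
s=sensors.sense();R=np.array(s["orientation"]);t=np.array(s["tool_pos"]);d=np.array([R[1,1],-R[0,1],0]);print(s["time_s"],t,np.degrees(np.arctan2(d[1],d[0])),R[:,2])
b=optics.camera("side");a=optics.camera("top")
end=t+.175*d+[0,0,-.0099+.062]; tip=t+.175*d+[0,0,-.0099+.001]
print("predicted shank end",end,"tip",tip)
for n,p in(("a",a),("b",b)):
    print(n,np.round(proj(p,end)),np.round(proj(p,tip)),[(np.round(m["centre"],1).tolist(),round(m["p"],2)) for m in spotter.mark_of("hook_tip",p)])
r=lambda im,x0,y0,x1,y1,k:cv2.resize(im[y0:y1,x0:x1],None,fx=k,fy=k,interpolation=cv2.INTER_CUBIC)
cv2.imwrite("pics/c3.png",np.hstack([r(b["color"],320,160,460,310,2.8),r(a["color"],350,90,490,240,2.8)]))
E
```

```text
6.8 [ 0.5398 -0.0218  0.1301] -86.77512081248143 [ 0.0002  0.0001 -1.    ]
predicted shank end [ 0.5497 -0.1965  0.1822] tip [ 0.5497 -0.1965  0.1212]
a [148. 479.] [154. 470.] [([244.5, 239.9], 0.87), ([228.6, 195.6], 0.81), ([157.2, 398.5], 0.47)]
b [238. 421.] [266. 416.] [([264.2, 414.1], 0.84), ([184.9, 265.3], 0.58), ([161.9, 272.7], 0.56)]
```

View pics/c3.png

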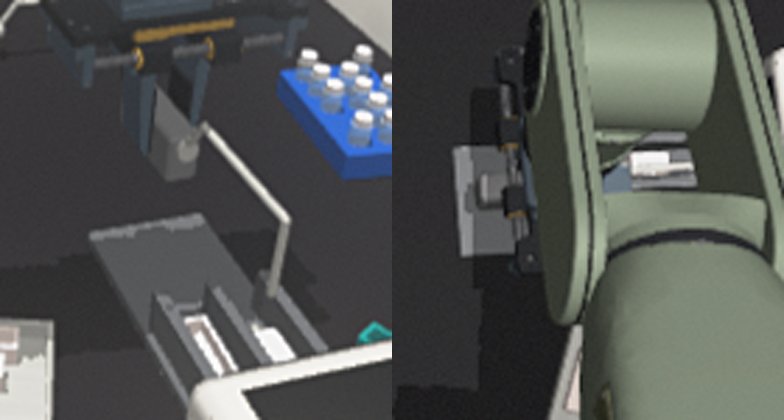

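In the side view the tip is at about (265,418) and the shank end at (237,423), within 2 px of prediction. I'll lower it to just above the wall tops and check.

Request:
apply_moves --translation '[[-0.02,0,-0.1],[0,0,-0.15],[0,0,-0.15],[0,0,-0.15],[0,0,0],[0,0,0],[0,0,0],[0,0,0]]' --delta_rot '[[0,0,0],[0,0,0],[0,0,0],[0,0,0],[0,0,0],[0,0,0],[0,0,0],[0,0,0]]' --jaw '[1,1,1,1,1,1,1,1]'

```text
time_s: 7.67
tool_pos: [0.5387, -0.0223, 0.076]
orientation: [[-0.055, 0.998, 0.002], [0.998, 0.055, -0.0], [-0.0, 0.002, -1.0]]
ft_force: [-0.1, 1.0, -2.0]
finger_gap: 0.282
gripper_force: 40.0
```

```bash
python3 - <<'E'
from fit import *
s=sensors.sense();R=np.array(s["orientation"]);t=np.array(s["tool_pos"]);d=np.array([R[1,1],-R[0,1],0]);print(s["time_s"],t,np.degrees(np.arctan2(d[1],d[0])))
b=optics.camera("side")
tip=t+.175*d+[0,0,-.0089];q=np.load("ld.npy");q[3]=0
print(tip,proj(b,tip),[(np.round(m["centre"],1).tolist(),round(m["p"],2)) for m in spotter.mark_of("hook_tip",b)])
im=b["color"].copy()
k=4;im=cv2.resize(im[210:330,350:490],None,fx=k,fy=k,interpolation=cv2.INTER_CUBIC)
def dot(X,c):
    r,cc=proj(b,X);cv2.circle(im,(int((cc-350+.5)*k),int((r-210+.5)*k)),3,c,-1)
for x in(0,-.138):
  for y in(.005,.038,-.005,-.038): dot(tf(q,[x,y,.048])[0],(0,255,0))
for y in(.053,-.053): dot(tf(q,[.12,y,.012])[0],(0,255,255))
dot(tip,(0,0,255));dot([tip[0],tip[1],.048],(255,0,255));dot([tip[0],tip[1],.014],(255,0,0))
cv2.imwrite("pics/c4.png",im)
E
```

```text
7.6667 [ 0.5387 -0.0223  0.076 ] -86.81863958644692
[ 0.5485 -0.197   0.0671] [np.float64(287.7690600332003), np.float64(410.97095699769295)] [([179.4, 265.9], 0.97), ([289.8, 410.3], 0.64), ([163.1, 271.5], 0.49)]
```

View pics/c4.png

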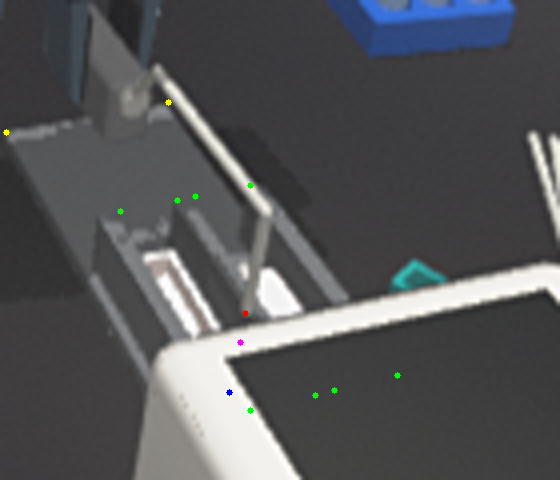

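The tip (red, tip seen at about (247,312)) is centred over the boat's slot, about 25 mm behind the boat's rear wall. I'll lower it in.

Request:
apply_moves --translation '[[0,0,-0.1],[0,0,-0.1],[0,0,-0.1],[0,0,-0.1],[0,0,-0.08],[0,0,0],[0,0,0],[0,0,0]]' --delta_rot '[[0,0,0],[0,0,0],[0,0,0],[0,0,0],[0,0,0],[0,0,0],[0,0,0],[0,0,0]]' --jaw '[1,1,1,1,1,1,1,1]'

```text
time_s: 8.43
tool_pos: [0.5382, -0.0222, 0.027]
orientation: [[-0.056, 0.998, 0.0], [0.998, 0.056, -0.0], [-0.0, 0.0, -1.0]]
ft_force: [0.1, 0.7, -1.0]
finger_gap: 0.282
gripper_force: 40.0
```

Request:
apply_moves --translation '[[-0.004,0.08,0],[-0.004,0.08,0],[-0.004,0.08,0],[-0.004,0.08,0],[-0.004,0.08,0],[-0.004,0.08,0],[-0.004,0.08,0],[-0.004,0.08,0]]' --delta_rot '[[0,0,0],[0,0,0],[0,0,0],[0,0,0],[0,0,0],[0,0,0],[0,0,0],[0,0,0]]' --jaw '[1,1,1,1,1,1,1,1]'

```text
time_s: 9.1
tool_pos: [0.5346, 0.0428, 0.0271]
orientation: [[-0.056, 0.998, 0.0], [0.998, 0.056, -0.0], [-0.0, 0.0, -1.0]]
ft_force: [0.1, -0.7, -1.3]
finger_gap: 0.283
gripper_force: 40.0
```

Request:
apply_moves --translation '[[-0.004,0.08,0],[-0.004,0.08,0],[-0.004,0.08,0],[-0.004,0.08,0],[-0.004,0.08,0],[-0.004,0.08,0],[-0.002,0.05,0],[-0.002,0.04,0]]' --delta_rot '[[0,0,0],[0,0,0],[0,0,0],[0,0,0],[0,0,0],[0,0,0],[0,0,0],[0,0,0]]' --jaw '[1,1,1,1,1,1,1,1]'

```text
time_s: 9.77
tool_pos: [0.5318, 0.0996, 0.0269]
orientation: [[-0.056, 0.998, 0.0], [0.998, 0.056, 0.0], [0.0, 0.0, -1.0]]
ft_force: [0.3, -0.4, -2.8]
finger_gap: 0.284
gripper_force: 40.0
```

```bash
python3 - <<'E'
from fit import *
s=sensors.sense();R=np.array(s["orientation"]);t=np.array(s["tool_pos"]);d=np.array([R[1,1],-R[0,1],0]);print(s["time_s"],t,s["ft_force"])
q=np.load("ld.npy");tip=t+.175*d;c,sn=np.cos(q[2]),np.sin(q[2]);e=tip[:2]-q[:2];print("tip ld",e@[c,sn],e@[-sn,c])
b=optics.camera("side")
print([(np.round(m["centre"],1).tolist(),round(m["p"],2)) for m in spotter.mark_of("boat_center",b)])
cv2.imwrite("pics/c5.png",cv2.resize(b["color"][180:320,320:470],None,fx=4,fy=4,interpolation=cv2.INTER_CUBIC))
E
```

```text
9.7667 [0.5318 0.0996 0.0269] [ 0.2727 -0.3685 -2.7926]
tip ld 0.02228311377970631 0.023076638805484318
[([259.2, 370.3], 0.73), ([356.9, 339.7], 0.69), ([288.4, 462.4], 0.49)]
```

View pics/c5.png

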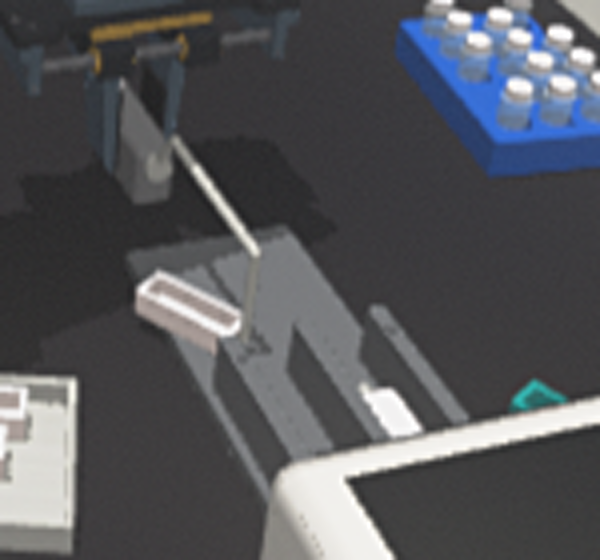

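The boat has come out upright but is turned. Its front-left corner, crop (138,300), overhangs the plate's side edge. The plug looks unmoved. I'll measure the boat, then lift the hook clear and nudge it back over the plate.

```bash
python3 - <<'E'
from fit import *
b=optics.camera("side");q=np.load("ld.npy");c,s=np.cos(q[2]),np.sin(q[2])
for x,y,z in((138,292,.028),(160,270,.028),(241,317,.028),(214,343,.028),(140,315,.012),(215,353,.012),(130,255,.012),(287,229,.012),(253,345,.018)):
    P=onz(b,[180+y/4-.4,320+x/4-.4],z);e=P[:2]-q[:2];print((x,y),P,"ld",e@[c,s],e@[-s,c])
E
```

```text
(138, 292) [ 0.4947 -0.0338  0.028 ] ld 0.06588842415535368 0.06790027686866673
(160, 270) [ 0.5131 -0.0182  0.028 ] ld 0.08056896859433521 0.048709960419858776
(241, 317) [ 0.5432 -0.0664  0.028 ] ld 0.030877668240641563 0.021116668391773338
(214, 343) [ 0.5211 -0.083   0.028 ] ld 0.015480339072014272 0.043986557089089245
(140, 315) [ 0.4965 -0.0352  0.012 ] ld 0.06444672637634996 0.06612531615891044
(215, 353) [ 0.5266 -0.0742  0.012 ] ld 0.023966867671076933 0.03804443685114957
(130, 255) [0.508  0.0174 0.012 ] ld 0.11641724088982452 0.05207553121890363
(287, 229) [0.6096 0.0203 0.012 ] ld 0.11424218305712057 -0.04957341442795369
(253, 345) [ 0.5463 -0.0789  0.018 ] ld 0.01827082410302018 0.018655117669299573
```

Request:
apply_moves --translation '[[0.002,-0.06,0],[0,0,0.1],[0,0,0.2],[0,0,0.2],[0,0,0.1],[0,0,0],[0,0,0],[0,0,0]]' --delta_rot '[[0,0,0],[0,0,0],[0,0,0],[0,0,0],[0,0,0],[0,0,0],[0,0,0],[0,0,0]]' --jaw '[1,1,1,1,1,1,1,1]'

```text
time_s: 10.58
tool_pos: [0.5313, 0.0925, 0.0862]
orientation: [[-0.055, 0.998, -0.002], [0.998, 0.055, -0.0], [-0.0, -0.002, -1.0]]
ft_force: [-0.6, -0.8, -1.4]
finger_gap: 0.285
gripper_force: 40.0
```

Request:
apply_moves --translation '[[-0.16,0.1,0],[-0.16,0.1,0],[-0.16,0.11,0],[-0.15,0.11,0],[0,0,0],[0,0,0],[0,0,0],[0,0,0]]' --delta_rot '[[0,0,0],[0,0,0],[0,0,0],[0,0,0],[0,0,0],[0,0,0],[0,0,0],[0,0,0]]' --jaw '[1,1,1,1,1,1,1,1]'

```text
time_s: 11.25
tool_pos: [0.4698, 0.1345, 0.0867]
orientation: [[-0.055, 0.998, 0.0], [0.998, 0.055, -0.0], [-0.0, 0.0, -1.0]]
ft_force: [-0.2, -0.3, -1.8]
finger_gap: 0.284
gripper_force: 40.0
```

Request:
apply_moves --translation '[[0,0,-0.1],[0,0,-0.15],[0,0,-0.15],[0,0,-0.1],[0,0,-0.08],[0,0,0],[0,0,0],[0,0,0]]' --delta_rot '[[0,0,0],[0,0,0],[0,0,0],[0,0,0],[0,0,0],[0,0,0],[0,0,0],[0,0,0]]' --jaw '[1,1,1,1,1,1,1,1]'

```text
time_s: 11.92
tool_pos: [0.4698, 0.1348, 0.0294]
orientation: [[-0.055, 0.998, 0.001], [0.998, 0.055, 0.0], [0.0, 0.001, -1.0]]
ft_force: [-0.2, 0.1, -2.0]
finger_gap: 0.281
gripper_force: 40.0
```

```bash
cat > st.py <<'E'
from fit import *
s=sensors.sense();R=np.array(s["orientation"]);t=np.array(s["tool_pos"]);d=np.array([R[1,1],-R[0,1],0])
q=np.load("ld.npy");tip=t+.175*d;c,sn=np.cos(q[2]),np.sin(q[2]);e=tip[:2]-q[:2];print(s["time_s"],t,s["ft_force"],"tip ld",e@[c,sn],e@[-sn,c],t[2]-.0089)
b=optics.camera("side");a=optics.camera("top")
for p in(a,b):
  for m in spotter.mark_of("boat_center",p):
    P=onz(p,m["centre"],.02);e=P[:2]-q[:2];print(np.round(m["centre"],1),round(m["p"],2),"ld",e@[c,sn],e@[-sn,c])
import sys
r=lambda p,x0,y0,x1,y1,k:cv2.resize(p["color"][y0:y1,x0:x1],None,fx=k,fy=k,interpolation=cv2.INTER_CUBIC)
cv2.imwrite(sys.argv[1],np.hstack([r(b,335,200,435,310,4),r(a,360,110,460,220,4)]))
E
python3 st.py pics/c6.png
```

```text
11.9167 [0.4698 0.1348 0.0294] [-0.1845  0.0623 -1.9618] tip ld 0.060530578493101256 0.08337809104415034 0.020539577388448492
[218.7 484.5] 0.61 ld -0.15437465992981805 0.1731501687354235
[172.7 401.4] 0.59 ld 0.04940736600652329 0.03755969604514317
[115. 437.] 0.45 ld -0.06076982729266863 -0.11306047971151433
[255.8 367.9] 0.8 ld 0.055930539000190106 0.03802271724901832
[354.4 341.1] 0.74 ld -0.16532980138909423 0.1812422459559839
[288.2 463.4] 0.45 ld -0.08964472450478866 -0.10977368351933568
```

View pics/c6.png

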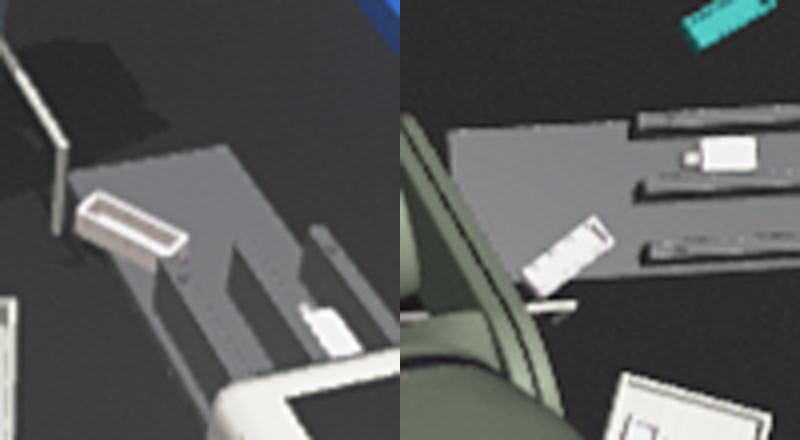

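The side crop (boat at (130,230)) and the top crop (boat at (565,258)) show the boat turned about 38°, with its front-left corner past the plate edge. The hook is just outside that corner, so I'll push inward.

Request:
apply_moves --translation '[[0,0,-0.02],[0.06,0.003,0],[0.06,0.003,0],[0.06,0.003,0],[0.06,0.003,0],[0.06,0.003,0],[0.06,0.003,0],[0.06,0.003,0]]' --delta_rot '[[0,0,0],[0,0,0],[0,0,0],[0,0,0],[0,0,0],[0,0,0],[0,0,0],[0,0,0]]' --jaw '[1,1,1,1,1,1,1,1]'

```text
time_s: 12.78
tool_pos: [0.5118, 0.1369, 0.0269]
orientation: [[-0.055, 0.998, -0.0], [0.998, 0.055, 0.0], [0.0, -0.0, -1.0]]
ft_force: [-0.1, -0.1, -2.5]
finger_gap: 0.282
gripper_force: 40.0
```

```bash
python3 st.py pics/c7.png
```

```text
12.7833 [0.5118 0.1369 0.0269] [-0.094  -0.0707 -2.4889] tip ld 0.06057408889125092 0.04136616125463186 0.017981506045457903
[169.2 400.6] 0.71 ld 0.050629521007464685 0.028056085794423365
[114.8 436.5] 0.65 ld -0.05948931690136055 -0.1137055481774072
[219.8 483.5] 0.48 ld -0.15144226571723068 0.17582241316522865
[356.3 341. ] 0.73 ld -0.1686893279999901 0.18262362568004728
[258.3 377.5] 0.64 ld 0.04226791924453568 0.020714974613037354
```

View pics/c7.png

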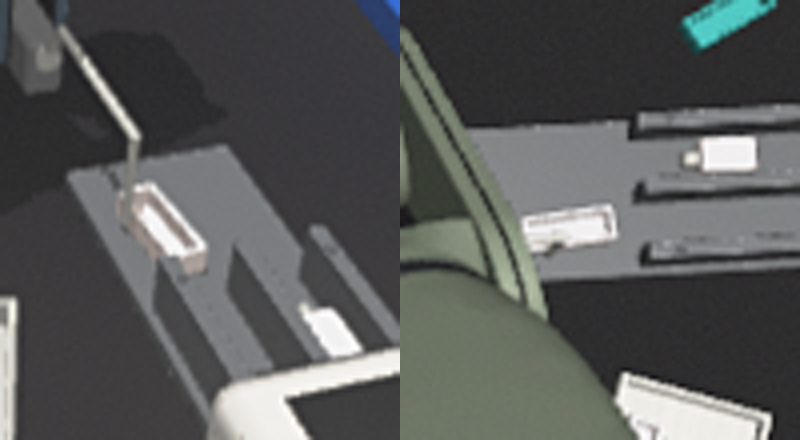

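The boat is now upright, aligned and wholly on the plate: about 19 mm clear of the slot mouth and about 19 mm from the side edge. The plug is unmoved at crop (728,155). I'll back off, lift and set the pick down on free bench.

Request:
apply_moves --translation '[[-0.1,-0.005,0],[-0.1,-0.005,0],[-0.1,0,0],[0,0,0.1],[0,0,0.2],[0,0,0.3],[0,0,0.1],[0,0,0]]' --delta_rot '[[0,0,0],[0,0,0],[0,0,0],[0,0,0],[0,0,0],[0,0,0],[0,0,0],[0,0,0]]' --jaw '[1,1,1,1,1,1,1,1]'

```text
time_s: 13.65
tool_pos: [0.4832, 0.1366, 0.1002]
orientation: [[-0.056, 0.998, 0.007], [0.998, 0.056, 0.002], [0.001, 0.008, -1.0]]
ft_force: [0.4, -0.4, -2.1]
finger_gap: 0.284
gripper_force: 40.0
```

Request:
apply_moves --translation '[[-0.03,0.15,0],[-0.03,0.2,0],[-0.03,0.2,0],[-0.03,0.2,0],[-0.03,0.2,0],[0,0.1,0],[0,0,0],[0,0,0]]' --delta_rot '[[0,0,0],[0,0,0],[0,0,0],[0,0,0],[0,0,0],[0,0,0],[0,0,0],[0,0,0]]' --jaw '[1,1,1,1,1,1,1,1]'

```text
time_s: 14.32
tool_pos: [0.4656, 0.2405, 0.0962]
orientation: [[-0.057, 0.998, -0.001], [0.998, 0.057, -0.001], [-0.001, -0.001, -1.0]]
ft_force: [-0.2, -1.2, -1.7]
finger_gap: 0.281
gripper_force: 40.0
```

Request:
apply_moves --translation '[[0,0,-0.2],[0,0,-0.2],[0,0,-0.2],[0,0,-0.15],[0,0,-0.05],[0,0,0],[0,0,0],[0,0,0]]' --delta_rot '[[0,0,0],[0,0,0],[0,0,0],[0,0,0],[0,0,0],[0,0,0],[0,0,0],[0,0,0]]' --jaw '[1,1,1,1,1,1,1,1]'

```text
time_s: 14.98
tool_pos: [0.467, 0.2409, 0.0179]
orientation: [[-0.055, 0.998, 0.002], [0.998, 0.055, 0.001], [0.001, 0.002, -1.0]]
ft_force: [-0.1, 0.2, -1.0]
finger_gap: 0.279
gripper_force: 40.0
```

Request:
apply_moves --translation '[[0,0,-0.03],[0,0,-0.02],[0,0,-0.01],[0,0,-0.01],[0,0,-0.01],[0,0,0],[0,0,0],[0,0,0]]' --delta_rot '[[0,0,0],[0,0,0],[0,0,0],[0,0,0],[0,0,0],[0,0,0],[0,0,0],[0,0,0]]' --jaw '[1,1,1,1,1,1,1,1]'

```text
time_s: 15.65
tool_pos: [0.4661, 0.241, 0.0099]
orientation: [[-0.056, 0.998, 0.001], [0.998, 0.056, 0.0], [0.0, 0.001, -1.0]]
ft_force: [-1.4, -0.7, 5.8]
finger_gap: 0.284
gripper_force: 40.0
```

It has touched down (force +6 N), so I'll release and retreat upward.

Request:
apply_moves --translation '[[0,0,0],[0,0,0],[0,0,0],[0,0,0],[0,0,0],[0,0,0],[0,0,0],[0,0,0]]' --delta_rot '[[0,0,0],[0,0,0],[0,0,0],[0,0,0],[0,0,0],[0,0,0],[0,0,0],[0,0,0]]' --jaw '[0.2,0,-0.3,-0.5,-0.5,-0.5,-0.5,-0.5]'

```text
time_s: 16.32
tool_pos: [0.466, 0.2409, 0.0089]
orientation: [[-0.056, 0.998, -0.0], [0.998, 0.056, -0.0], [-0.0, -0.0, -1.0]]
ft_force: [-0.9, 0.1, 0.4]
finger_gap: 0.752
gripper_force: 0.0
```

Request:
apply_moves --translation '[[0,0,0.05],[0,0,0.1],[0,0,0.2],[0,0,0.3],[0,0,0.3],[0,0,0.3],[0,0,0.2],[0,0,0]]' --delta_rot '[[0,0,0],[0,0,0],[0,0,0],[0,0,0],[0,0,0],[0,0,0],[0,0,0],[0,0,0]]' --jaw '[-0.5,-0.5,-0.5,-0.5,-0.5,-0.5,-0.5,-0.5]'

```text
time_s: 16.98
tool_pos: [0.4688, 0.2423, 0.1598]
orientation: [[-0.056, 0.998, 0.01], [0.998, 0.055, 0.005], [0.004, 0.01, -1.0]]
ft_force: [0.0, 0.5, 0.5]
finger_gap: 0.75
gripper_force: 0.0
```

Request:
apply_moves --translation '[[-0.1,0.25,0.1],[-0.1,0.25,0.1],[-0.1,0.25,0.1],[-0.1,0.25,0.1],[-0.1,0.25,0],[-0.1,0.25,0],[0,0,0],[0,0,0]]' --delta_rot '[[0,0,0],[0,0,0],[0,0,0],[0,0,0],[0,0,0],[0,0,0],[0,0,0],[0,0,0]]' --jaw '[-0.5,-0.5,-0.5,-0.5,-0.5,-0.5,-0.5,-0.5]'

```text
time_s: 17.65
tool_pos: [0.4053, 0.3914, 0.1936]
orientation: [[-0.058, 0.998, -0.0], [0.998, 0.058, -0.001], [-0.001, -0.0, -1.0]]
ft_force: [0.6, 0.6, -0.7]
finger_gap: 0.749
gripper_force: 0.0
```

```bash
python3 - <<'E'
from fit import *
b=optics.camera("side");a=optics.camera("top")
r=lambda p,x0,y0,x1,y1,k:cv2.resize(p["color"][y0:y1,x0:x1],None,fx=k,fy=k,interpolation=cv2.INTER_CUBIC)
cv2.imwrite("pics/c8.png",np.hstack([r(b,270,140,470,320,2),r(a,270,100,470,280,2)]))
print(sensors.sense()["time_s"])
E
```

```text
17.75
```

View pics/c8.png

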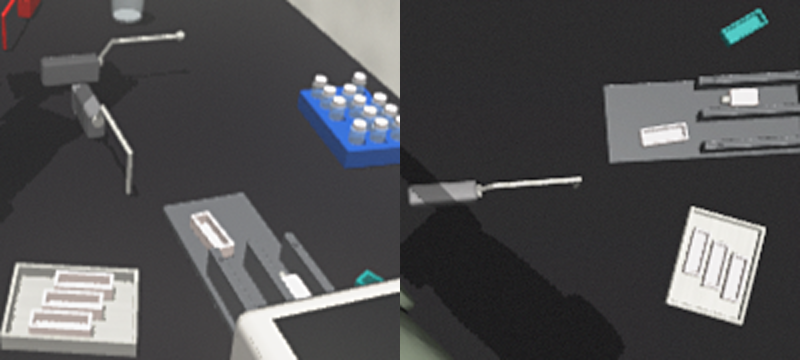

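The boat stands upright, wholly on the plate, at crop (665,134). The plug is in place and the pick stands on the bench, released.

```bash
python3 -c "
from rig import job;print(job.hand_in())"
```

```text
the job is handed in; nothing more can be done
None
```

The job is handed in: the boat stands upright and wholly on the landing plate (it came out turned with a corner over the edge, so I nudged it back with the hook), the plug looks unmoved in the pictures, and the hooked pick is released on the bench, at about 18 s of the 48 s allowed.

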